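# Find the flush lid release of a vacuum packer by touch and press it

### The job

The clear lid of the vacuum packer is latched down: feel gently with a fingertip along the plain metal panel between the gauge and the display, find the release button that is sunk in it, and press it right in so that the lid unlatches and its own spring raises it. Leave the lid to its spring without pushing or lifting it, leave the carton and the tumbler where they are, and finish with the hand clear of everything.

Things in the scene. Friction and masses are not known exactly. Their poses are not given: they have to be found in the camera images.
- packer: Chamber vacuum packer, stainless steel, fixed: 380 mm deep (x), 400 wide (y), deck at 165 mm, shut lid up to 214 mm. Origin: on its underside, 200 mm behind its front; +x to its rear (lid hinge), +y to the operator's left, z up. Its front 105 mm is a level black-framed deck: an end cap with a round gauge at +y, one with a green display and three flat keys at -y, the plain metal panel between.
- panel_mid (a point): Centre of the plain panel, on its level rigid top face; axes as the packer's. The panel shows 68 mm along x, 170 mm along y; the black frame before and behind it is level with it, the end caps stand 2 mm higher. The release button is always on the panel's centre line (x = 0 here), its centre anywhere from 55 mm left to 55 mm right of this point, new each time: feel or look for it.
- panel_left (a point): Left (+y) end of the panel's centre line, on its top face, at the gauge's end cap, 85 mm from panel_mid. The release button sunk in the panel is a level rectangle of the same metal, 46 mm along x by 52 mm along y, its face 2.5 mm below the panel, with a 1.5 mm dark gap around it.
- panel_right (a point): Right (-y) end of the panel's centre line, on its top face, at the display's end cap, 85 mm from panel_mid.
- release (a joint): How far the release button is pressed in, m: 0 at rest, 0.005 at its stop. It moves straight down on a spring of about 2.5 N at first and 5 N at the stop, and comes back up when let go. The lid unlatches at about 0.0035.
- lid: Clear flat-topped lid in a black frame, 237 mm from rear hinge to front edge, 380 wide, 46 high, 0.6 kg. Origin: middle of its front edge's lower side; shut: 168 mm above the worktop, 64 mm behind the panel's centre line, level, z up. Latched, it cannot be lifted. Unlatched, its spring (under 4 N at that edge) swings that edge up and back in about 3 s to a stop 0.95 rad open, where it stays.
- carton: Milk carton, loose, 0.4 to 0.7 kg, 70 x 70 mm, 211 mm tall, white with a blue band, standing beside the packer (either side). Origin: centre of its underside. Leave it.
- tumbler: Drinking glass, loose, 72 mm across the rim, 110 mm tall, standing on the other side of the packer. Origin: centre of its underside. Leave it.

How it is judged (in metres and radians):
On the way, in this order (a step that is already met when the one before it is completed fails the run):
1. the release button is pressed in (value of joint release above 0.003 m), for 0.05 s.
2. the lid has sprung up (angle between lid's own z axis and vertical above 0.7 rad), for 0.2 s.
At the end, for the whole second after the job is handed in: The lid stands open at its stop (over 0.85 rad) and at rest, the release button is let go and back up (under 1 mm in), and the carton and tumbler are within 15 mm of where they started (angle between lid's own z axis and vertical above 0.85 rad and angular speed of lid below 0.1 rad/s and value of joint release below 0.001 m and distance of each of carton, tumbler from where it was at the start of the episode below 0.015 m); the robot touches nothing.
It fails at once if the hand pushes or lifts the lid (over 20 N) (contact force between any of the fingers, the arm and lid above 20 N).
It fails at once if the fingers press on anything harder than 60 N instead of feeling gently (contact force between the fingers and anything else above 60 N).
It fails at once if the carton or tumbler is moved more than 25 mm, lifted or knocked over (distance of any of carton, tumbler from where it was at the start of the episode above 0.025 m).
It also fails if it takes over 48 s, if anything falls off the work surface, if the arm or the gripper's body presses on something with over 40 N, if the wrist force passes 120 N, or if a joint passes its speed limit or range.

### The arm

A 6-joint arm with a two-finger parallel gripper is mounted at the origin on the work surface. World frame = base frame: x ahead of the robot, y to its left, z up, the work surface at z = 0. Lengths are in m, angles in degrees, forces in N, time in s.
With the tool pointing down it reaches from about 0.375 to 0.975 m from the base axis. Payload 3.8 kg.
Tool frame: the origin (TCP) lies midway between the tips of the shut fingers; the grasp point (between the pads) lies 19 mm behind it; z points along the fingers, y is the direction in which the jaws open and shut (so a half turn about z gives the same grasp; the last joint's range is limited). The gripper opens to 85 mm and grips with 20 to 120 N. Pads are 22 mm wide; open, the fingers measure 114 mm over their backs; the gripper's body (76 mm by 85 mm) begins 54 mm behind the grasp point. The pads swing forward as they close: fully open they stand 13 mm farther back than shut.
Start: joints at [-71.156, 15.12, 91.902, -0, 72.978, -2.114], TCP at [0.241, -0.63, 0.231] pointing down, gripper open.
Joint ranges: [-150.88, 150.88], [-54.13, 125.18], [17.81, 147.31], [-75.09, 255.09], [0, 152.58], [-146.25, 146.25]. Speed limits (degrees/s): [147.25, 147.25, 180, 180, 180, 180].

### API

Orientations are given as [roll, pitch, yaw] about the fixed x, y, z axes, in that order (R = Rz(yaw) Ry(pitch) Rx(roll)).
In Python, from workcell import bot gives the robot as it stands.
- The arm moves only by the shell command python3 -m inch 'ROWS' [FORCE]. ROWS is JSON, a list that holds one entry, the list of rows, each a list of 5 numbers: the shift along the tool's x, y, z in cm, then the turn about the tool's z in rad, then the closure in counts, from 0 (fully open) to 255 (shut). In form: [[[x, y, z, roll, fingers], ...]]. A call has 1 to 20 rows; each row shifts and turns the commanded pose from where the row before left it, along the tool's axes as they then stand; what a row does not reach is not made up. A row lasts 1/10 s, in which the tool goes at most 50 mm and 8.59 degrees, less where a joint would pass 70% of its speed; a pose out of reach is approached as far as the arm can. A call with a gripper value outside its range is refused whole. The fingers move at their own pace and stop on an object; FORCE is the grip in N (left out, the last holds). Time passes only in rows, so rows that do not move let the fingers close. It gives the time, the measured TCP pose, the force and the opening at its end, in the units of the state.
- bot.get_obs(): the state, without advancing time (a new reading comes with each control period).
- bot.get_image(name): name is "scene" or "top"; returns a dict with "frame" (384x512x3 uint8, blue, green, red), "range_z" (384x512 float32, m along the optical axis (not along the pixel's ray), 0 where there is no reading), "camera_matrix" (3x3 intrinsics, pixels), "distortion" ([k1, k2, p1, p2, k3] as OpenCV has them; the pictures are not rectified), "world_to_cam" (4x4, takes a point from world to camera coordinates). Camera axes: x right, y down, z forward; pixel columns grow to the right and rows downward; lengths in m; the calibration is good to about 2 mm. A picture is of the moment at which its call begins.
- bot.finish_job(): hands the job in, once; it reports no verdict.
The state is a dict: "t": time; "joints": joint angles; "qd": joint speeds; "joint_efforts": joint torques, N m; "position": TCP position; "eef_rot": TCP orientation; "contact_force": force on the tool from outside, world axes, zero at the start; "torque": the same for the moment, N m; "grip_width": finger opening in m.
Only numpy, scipy, OpenCV 4.12 (cv2) and the standard library are available. Lean on these libraries where they do the work, as an engineer would, in place of code of your own. Each camera call takes 0.05 s, during which the arm holds its last target.

## Working session

There is one attempt and no reset: what is moved stays moved. The work goes in short steps, Python scripts to look and compute and a shell command to move; the robot and the scene stay as the last step left them, time stands still between calls to the robot, and variables do not carry over. Pictures are saved under pics/ and viewed, and the job is handed in when it is done.

```bash
mkdir -p pics; ls; python3 - <<'E'
from workcell import bot
import cv2,numpy as np,pickle
o=bot.get_obs();print({k:np.round(v,3).tolist() for k,v in o.items()})
for n in ("scene","top"):
    d=bot.get_image(n);pickle.dump(d,open(f"pics/{n}0.pkl","wb"));cv2.imwrite(f"pics/{n}0.png",d["frame"])
    print(n,d["camera_matrix"].round(1).tolist(),d["distortion"],d["world_to_cam"].round(3).tolist())
E
```

```text
pics
{'t': 0.0, 'joints': [-71.156, 15.169, 91.982, 0.001, 72.979, -2.112], 'qd': [0.039, 0.024, 0.018, 0.028, -0.049, -0.06], 'joint_efforts': [-0.002, -51.512, -36.731, -0.0, 0.013, -0.0], 'position': [0.241, -0.63, 0.23], 'eef_rot': [-179.87, -0.005, 20.956], 'contact_force': [0.941, 0.027, -0.6], 'torque': [-0.009, 0.046, -0.044], 'grip_width': 0.086}
scene [[423.2, 0.0, 249.2], [0.0, 423.2, 202.1], [0.0, 0.0, 1.0]] [-0.13055025  0.          0.          0.          0.        ] [[0.762, 0.648, -0.009, -0.476], [0.61, -0.722, -0.328, -0.295], [-0.219, 0.244, -0.945, 1.375], [0.0, 0.0, 0.0, 1.0]]
top [[454.9, 0.0, 253.0], [0.0, 454.9, 187.7], [0.0, 0.0, 1.0]] [-0.09747127  0.          0.          0.          0.        ] [[0.002, -1.0, 0.009, 0.057], [-0.99, -0.003, -0.139, 0.637], [0.139, -0.008, -0.99, 1.237], [0.0, 0.0, 0.0, 1.0]]
```

View pics/scene0.png

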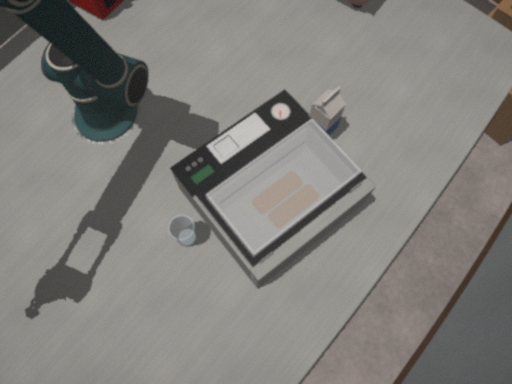

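View pics/top0.png

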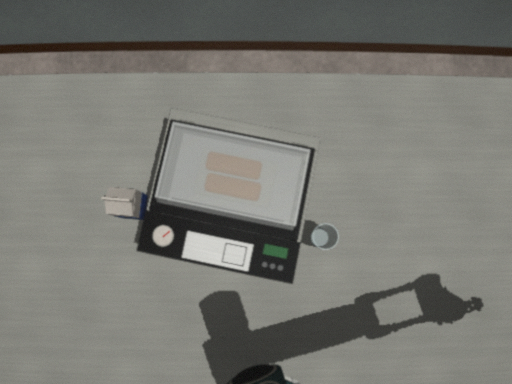

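The button shows as a dark outlined square, at about (235,254) in top and (228,147) in scene. The carton is on the left and the tumbler on the right. Next I'll measure the panel corners and the button.

```bash
cat > h.py <<'E'
import numpy as np,cv2,pickle
def ray(d,uv,z):
    p=cv2.undistortPoints(np.array(uv,float).reshape(-1,1,2),d["camera_matrix"],d["distortion"]).reshape(-1,2)
    T=np.linalg.inv(d["world_to_cam"]);r=np.c_[p,np.ones(len(p))]@T[:3,:3].T;c=T[:3,3]
    return c+r*((z-c[2])/r[:,2])[:,None]
E
python3 - <<'E'
from h import *
for n,(a,b,c,e) in (("top",(170,270,220,285)),("scene",(195,285,105,170))):
    d=pickle.load(open(f"pics/{n}0.pkl","rb"));f=d["frame"]
    g=cv2.cvtColor(f,cv2.COLOR_BGR2GRAY)
    cv2.imwrite(f"pics/{n}z.png",cv2.resize(f[c:e,a:b],None,fx=7,fy=7,interpolation=cv2.INTER_NEAREST))
    m=np.zeros_like(g);m[c:e,a:b]=(g[c:e,a:b]>150)
    cs,_=cv2.findContours(m,cv2.RETR_CCOMP,cv2.CHAIN_APPROX_NONE)
    for k in cs:
        if cv2.contourArea(k)>60:
            r=cv2.minAreaRect(k);P=ray(d,cv2.boxPoints(r),.165);M=P.mean(0)
            print(n,np.round(r[0],1),"mean",M.round(4),"sides",np.linalg.norm(np.diff(P,axis=0),axis=1).round(4),"ang",[round(float(np.degrees(np.arctan2(*(P[i+1]-P[i])[1::-1]))),1) for i in range(3)])
E
```

```text
top [217.4 250.7] mean [0.4607 0.1488 0.165 ] sides [0.0678 0.17   0.0675] ang [-10.9, -101.6, 168.2]
scene [263. 154.] mean [0.5434 0.1555 0.165 ] sides [0.1148 0.0894 0.1116] ang [40.2, -51.3, -139.8]
scene [238.  137.2] mean [0.4588 0.1516 0.165 ] sides [0.1745 0.0691 0.1711] ang [78.9, -18.8, -101.8]
scene [278.  111.5] mean [0.4914 0.2841 0.165 ] sides [0.034  0.0423 0.0335] ang [40.3, -51.4, -139.7]
```

```bash
python3 - <<'E'
from h import *
for n,(a,b,c,e) in (("top",(170,270,220,285)),("scene",(195,285,105,170))):
    d=pickle.load(open(f"pics/{n}0.pkl","rb"));g=cv2.cvtColor(d["frame"],cv2.COLOR_BGR2GRAY)
    r=d["range_z"];print(n,g[c:e,a:b].max(),np.percentile(g[c:e,a:b],[10,50,80,95]))
E
```

```text
top 214 [ 37. 137. 202. 209.]
scene 198 [ 50. 146. 182. 194.]
```

View pics/topz.png

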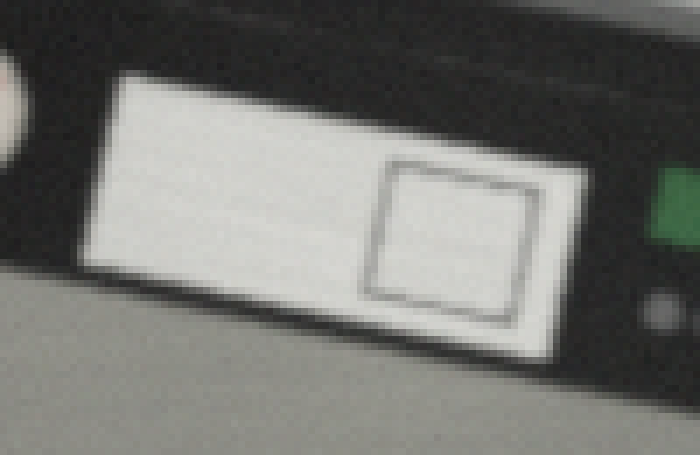

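View pics/scenez.png

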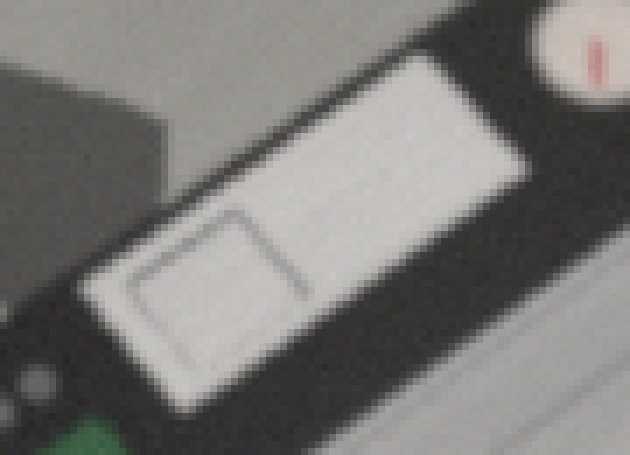

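```bash
python3 - <<'E'
from h import *
d=pickle.load(open("pics/top0.pkl","rb"))
q=np.array([(390,162),(543,190),(513,322),(367,293)])/7+[170,220]-.5
P=ray(d,q,.1645);b=P.mean(0);print("top",b.round(4),np.linalg.norm(np.diff(P,axis=0),axis=1).round(3))
s=pickle.load(open("pics/scene0.pkl","rb"))
q=np.array([(235,210),(308,295),(198,372),(128,285)])/7+[195,105]-.5
P=ray(s,q,.1645);print("scene",P.mean(0).round(4),np.linalg.norm(np.diff(P,axis=0),axis=1).round(3))
pm=np.array([.4605,.1495]);yaw=np.radians(-11.4)
ey=np.array([-np.sin(yaw),np.cos(yaw)]);off=(b[:2]-pm)@ey;t=pm+off*ey
print("off",off,"x-resid",(b[:2]-pm)@[ey[1],-ey[0]],"target",t)
D=t-[.241,-.63];y=np.radians(20.956);print("tool xy cm",100*D@[np.cos(y),np.sin(y)],100*D@[np.sin(y),-np.cos(y)])
for n,dd in(("top",d),("scene",s)):
  pass
print("tumbler",ray(d,[(324,236)],.11),ray(s,[(182,224)],.11))
E
```

```text
top [0.4524 0.1063 0.1645] [0.056 0.048 0.053]
scene [0.4502 0.1083 0.1645] [0.047 0.053 0.047]
off -0.04395766868138157 x-resid 0.0006104970111529781 target [0.45181144 0.10640956]
tool xy cm 46.02449442853894 -61.23031135808944
tumbler [[ 0.49946823 -0.12879658  0.11      ]] [[ 0.49387786 -0.12325239  0.11      ]]
```

```bash
python3 -m inch '[[[2.3,-3.06,0,0,255],[2.3,-3.06,0,0,255],[2.3,-3.06,0,0,255],[2.3,-3.06,0,0,255],[2.3,-3.06,0,0,255],[2.3,-3.06,0,0,255],[2.3,-3.06,0,0,255],[2.3,-3.06,0,0,255],[2.3,-3.06,0,0,255],[2.3,-3.06,0,0,255],[2.3,-3.06,0,0,255],[2.3,-3.06,0,0,255],[2.3,-3.06,0,0,255],[2.3,-3.06,0,0,255],[2.3,-3.06,0,0,255],[2.3,-3.06,0,0,255],[2.3,-3.06,0,0,255],[2.3,-3.06,0,0,255],[2.3,-3.06,0,0,255],[2.3,-3.06,0,0,255]]]' 20
python3 -m inch '[[[0,0,0,0.14,255],[0,0,0,0.14,255],[0,0,0,0.14,255],[0,0,0,0.14,255],[0,0,0,0,255],[0,0,0,0,255],[0,0,0,0,255]]]'
```

```text
t: 2.1
position: [0.4519, 0.1073, 0.231]
eef_rot: [180.0, 0.0, 21.0]
contact_force: [-0.4, -0.3, 0.5]
grip_width: -0.0002
t: 2.8
position: [0.4519, 0.1056, 0.2311]
eef_rot: [180.0, 0.0, -11.0]
contact_force: [0.7, 0.6, -0.2]
grip_width: -0.0001
```

```bash
python3 -m inch '[[[0,0,1,0,255],[0,0,1,0,255],[0,0,1,0,255],[0,0,1,0,255],[0,0,1,0,255],[0,0,0.5,0,255],[0,0,0.3,0,255],[0,0,0,0,255],[0,0,0,0,255],[0,0,0,0,255]]]'
python3 -m inch '[[[0,0,0.1,0,255],[0,0,0.1,0,255],[0,0,0.1,0,255],[0,0,0.1,0,255],[0,0,0.1,0,255],[0,0,0.1,0,255],[0,0,0.1,0,255],[0,0,0.1,0,255],[0,0,0,0,255],[0,0,0,0,255]]]'
python3 -m inch '[[[0,0,0.1,0,255],[0,0,0.05,0,255],[0,0,0,0,255],[0,0,0,0,255]]]'
```

```text
t: 3.8
position: [0.4526, 0.1058, 0.1739]
eef_rot: [-180.0, -0.1, -11.1]
contact_force: [-1.1, 0.5, -0.2]
grip_width: -0.0
t: 4.8
position: [0.4521, 0.1057, 0.1653]
eef_rot: [180.0, 0.0, -11.1]
contact_force: [0.3, -0.8, -0.0]
grip_width: -0.0002
t: 5.2
position: [0.4521, 0.1057, 0.1638]
eef_rot: [180.0, 0.0, -11.1]
contact_force: [0.0, 1.1, 0.4]
grip_width: -0.0
```

Already 1 mm below the panel height with no contact, so the tip is over the recess. I'll go on in small steps.

```bash
python3 -m inch '[[[0,0,0.1,0,255],[0,0,0.1,0,255],[0,0,0,0,255],[0,0,0,0,255]]]'
python3 -m inch '[[[0,0,0.1,0,255],[0,0,0,0,255],[0,0,0,0,255]]]'
python3 -m inch '[[[0,0,0.1,0,255],[0,0,0,0,255],[0,0,0,0,255]]]'
```

```text
t: 5.6
position: [0.4522, 0.1057, 0.1621]
eef_rot: [-180.0, -0.0, -11.1]
contact_force: [-1.3, -0.3, 3.7]
grip_width: 0.0002
t: 5.9
position: [0.4523, 0.1057, 0.1611]
eef_rot: [-180.0, -0.0, -11.1]
contact_force: [-0.5, -0.1, 4.9]
grip_width: 0.0001
t: 6.2
position: [0.4522, 0.1057, 0.16]
eef_rot: [-180.0, -0.0, -11.1]
contact_force: [-0.8, -0.8, 4.9]
grip_width: -0.0002
```

```bash
python3 -m inch '[[[0,0,0.1,0,255],[0,0,0,0,255],[0,0,0,0,255]]]'
python3 -m inch '[[[0,0,0.05,0,255],[0,0,0,0,255],[0,0,0,0,255]]]'
python3 -m inch '[[[0,0,0.05,0,255],[0,0,0,0,255],[0,0,0,0,255],[0,0,0,0,255]]]'
python3 - <<'E'
from workcell import bot
import cv2
d=bot.get_image("scene");cv2.imwrite("pics/scene1.png",d["frame"])
E
```

```text
t: 6.5
position: [0.4522, 0.1057, 0.1587]
eef_rot: [-180.0, -0.0, -11.1]
contact_force: [-1.2, -1.2, 3.4]
grip_width: -0.0001
t: 6.8
position: [0.4522, 0.1057, 0.1584]
eef_rot: [-180.0, -0.0, -11.1]
contact_force: [-0.4, -0.7, 4.0]
grip_width: -0.0002
t: 7.2
position: [0.4522, 0.1057, 0.1579]
eef_rot: [-180.0, -0.0, -11.1]
contact_force: [0.2, 0.4, 5.2]
grip_width: 0.0002
```

View pics/scene1.png

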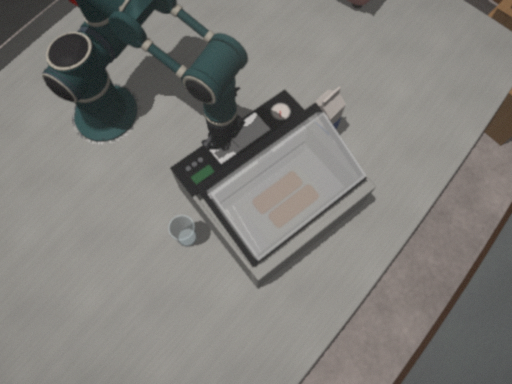

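The lid's front edge seems to have shifted, at about (215,180) to (320,115). I'll hold for a second and look again.

```bash
python3 -m inch '[[[0,0,0.03,0,255],[0,0,0,0,255],[0,0,0,0,255],[0,0,0,0,255],[0,0,0,0,255],[0,0,0,0,255],[0,0,0,0,255],[0,0,0,0,255],[0,0,0,0,255],[0,0,0,0,255]]]'
python3 - <<'E'
from workcell import bot
import cv2
d=bot.get_image("scene");cv2.imwrite("pics/scene2.png",d["frame"])
E
```

```text
t: 8.25
position: [0.4522, 0.1057, 0.1575]
eef_rot: [-180.0, -0.0, -11.1]
contact_force: [0.3, 0.3, 4.7]
grip_width: 0.0003
```

View pics/scene2.png

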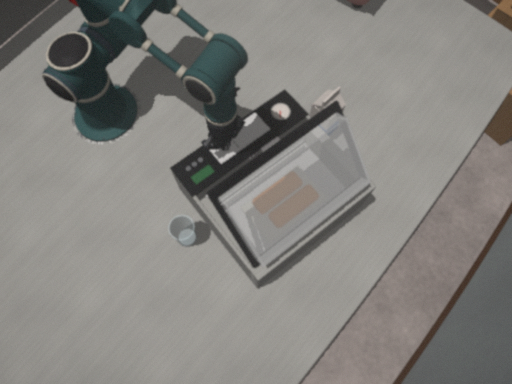

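The lid is rising by itself. I'll wait for it to finish, then retreat upward and toward the robot.

```bash
python3 -m inch '[[[0,0,0,0,255],[0,0,0,0,255],[0,0,0,0,255],[0,0,0,0,255],[0,0,0,0,255],[0,0,0,0,255],[0,0,0,0,255],[0,0,0,0,255],[0,0,0,0,255],[0,0,0,0,255],[0,0,0,0,255],[0,0,0,0,255],[0,0,0,0,255],[0,0,0,0,255],[0,0,0,0,255],[0,0,0,0,255],[0,0,0,0,255],[0,0,0,0,255],[0,0,0,0,255],[0,0,0,0,255]]]'
python3 -m inch '[[[0,0,-0.2,0,255],[0,0,-0.4,0,255],[0,0,-0.8,0,255],[0,0,-1,0,255],[0,0,-1,0,255],[0,0,-1,0,255],[0,0,-1,0,255],[0,0,-1,0,255],[-1,0,-1,0,255],[-1,0,-1,0,255],[-1,0,-1,0,255],[-1,0,-1,0,255],[0,0,0,0,255],[0,0,0,0,255],[0,0,0,0,255],[0,0,0,0,255],[0,0,0,0,255],[0,0,0,0,255],[0,0,0,0,255],[0,0,0,0,255]]]'
cat >look.py <<'E'
from workcell import bot
import cv2,numpy as np,pickle,sys
k=sys.argv[1];ims=[]
for n in ("scene","top"):
    d=bot.get_image(n);pickle.dump(d,open(f"pics/{n}{k}.pkl","wb"));ims.append(d["frame"])
cv2.imwrite(f"pics/both{k}.png",cv2.resize(np.hstack(ims),(800,300)))
print(bot.get_obs()["t"])
E
python3 look.py 3
```

```text
t: 10.3
position: [0.4522, 0.1057, 0.1575]
eef_rot: [-180.0, -0.0, -11.1]
contact_force: [2.6, 0.1, 3.9]
grip_width: 0.0003
t: 12.3
position: [0.4129, 0.1134, 0.2614]
eef_rot: [180.0, 0.0, -11.1]
contact_force: [0.4, -0.6, -0.4]
grip_width: 0.0002
12.4
```

View pics/both3.png

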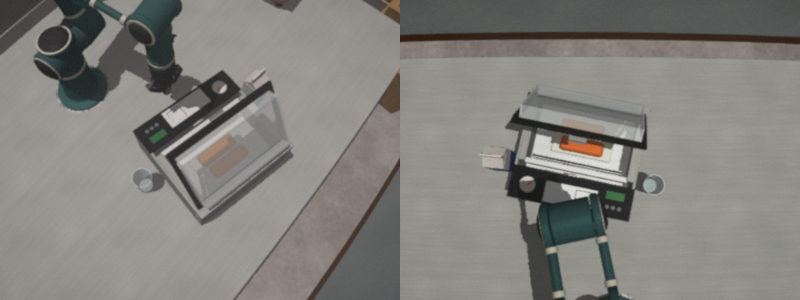

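The lid stands open, and the hand is clear above the deck. Now I'll check that the lid is at rest, its angle, and whether the carton and tumbler have moved.

```bash
python3 -m inch '[[[0,0,0,0,255],[0,0,0,0,255],[0,0,0,0,255],[0,0,0,0,255],[0,0,0,0,255],[0,0,0,0,255],[0,0,0,0,255],[0,0,0,0,255]]]'; python3 look.py 4; python3 - <<'E'
from h import *
L=lambda n:pickle.load(open(f"pics/{n}.pkl","rb"))
for n in("scene","top"):
    a,b,c=[L(n+k) for k in"034"]
    print(n,"lid change 3->4 px>25:",int((cv2.absdiff(b["frame"],c["frame"]).max(2)>25).sum()))
    for nm,box in (("tumbler",(160,200,208,250) if n=="scene" else (308,342,220,252)),("carton",(312,346,84,112) if n=="scene" else (100,136,184,218))):
        x0,x1,y0,y1=box
        t=a["frame"][y0:y1,x0:x1];w=c["frame"][y0-8:y1+8,x0-8:x1+8]
        m=cv2.matchTemplate(w,t,cv2.TM_CCOEFF_NORMED);_,v,_,p=cv2.minMaxLoc(m);print(nm,"shift px",p[0]-8,p[1]-8,round(v,2))
d=L("top4");z=d["range_z"];T=np.linalg.inv(d["world_to_cam"])
# points on lid frame's dark pixels via depth
h,w=z.shape;v,u=np.mgrid[:h,:w];P=cv2.undistortPoints(np.c_[u.ravel(),v.ravel()].astype(float).reshape(-1,1,2),d["camera_matrix"],d["distortion"]).reshape(-1,2)
X=(np.c_[P,np.ones(len(P))]*z.reshape(-1,1))@T[:3,:3].T+T[:3,3]
yaw=np.radians(-11.4);pm=np.array([.4605,.1495]);q=X[:,:2]-pm
lx=q@[np.cos(yaw),np.sin(yaw)];ly=q@[-np.sin(yaw),np.cos(yaw)]
g=cv2.cvtColor(d["frame"],cv2.COLOR_BGR2GRAY).ravel()
m=(z.ravel()>0)&(X[:,2]>.23)&(abs(ly)<.2)&(lx>.05)&(lx<.35)&(g<60)
print(m.sum());hist=np.histogram(X[m,2],20);print(hist[0],hist[1].round(3))
lo=m&(abs(ly)<.1);print("front frame med x,z",np.median(lx[lo]),np.median(X[lo,2]), "angle",np.arctan2(np.median(X[lo,2])-.168,.301-np.median(lx[lo])))
cv2.imwrite("pics/top4z.png",cv2.resize(d["frame"][90:310,120:360],(720,600)))
E
```

```text
t: 13.2
position: [0.4128, 0.1134, 0.2615]
eef_rot: [180.0, 0.0, -11.1]
contact_force: [0.4, 0.1, -0.4]
grip_width: 0.0001
13.3
scene lid change 3->4 px>25: 1
tumbler shift px 0 0 1.0
carton shift px 0 0 0.65
top lid change 3->4 px>25: 0
tumbler shift px 0 0 1.0
carton shift px 0 0 0.99
1417
[  2   1   2   0   2   1   2   3   3   4   4   5  10  10  13  13  22 168
 624 528] [0.252 0.258 0.264 0.27  0.276 0.282 0.288 0.294 0.3   0.306 0.312 0.318
 0.324 0.33  0.336 0.341 0.347 0.353 0.359 0.365 0.371]
front frame med x,z 0.17297959553231385 0.364487646053016 angle 0.9933362530463913
```

View pics/top4z.png

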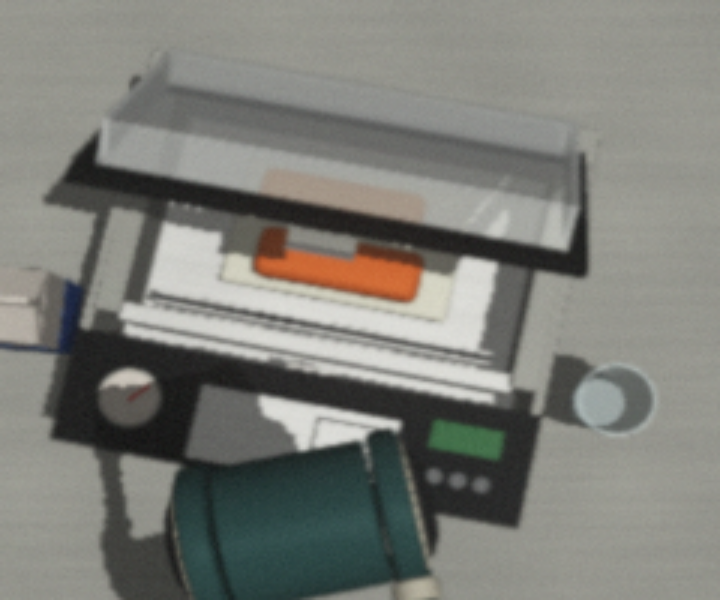

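The lid is at rest at about 0.95–0.99 rad, the carton and tumbler haven't moved, and the hand is about 10 cm above the deck and touching nothing. Handing in.

```bash
python3 -c "
from workcell import bot
print(bot.finish_job())"
```

```text
the job is handed in; nothing more can be done
None
```

I pressed the release button fully in, the lid unlatched and its spring raised it, and I handed the job in at about 13.3 s; no verdict was reported.

**Finding the button:** I found it by its dark outline in both camera views, about 44 mm to the right of the panel's centre, rather than by feeling along the panel. I then confirmed it by touch: the shut fingertips met nothing at panel height and first touched about 2.5 mm lower.

**Pressing:** I went down in steps of 1 mm or less to about 5 mm of travel. The readings between steps were at most about 5 N.

**Last checks:**
- **Lid:** it did not move between pictures 0.9 s apart. I measured its angle as 0.99 rad, a little over the nominal stop of 0.95, which I put down to depth and calibration error.
- **Tumbler:** no shift in either picture.
- **Carton:** no shift in either picture. The match in the scene view was weak (0.65), probably because the open lid changes that part of the picture. The top view was clear (0.99).
- **Hand:** about 10 cm above the deck, with about zero force on it.
- **Button:** I could not measure its return directly because the arm hid part of it. It was let go, and nothing was touching it.

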